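# Tune the shop radio to station four

### The job

Set the shop radio to station four: turn its larger dial, the one with the bar grip, clockwise click by click until its white pointer rests at the fourth dot, counting clockwise from the off line (off is the line, stations one to six are the dots). Then let go of it; do not turn the small volume knob beside it, and do not push or tip the white vase.

Things in the scene. Friction and masses are not known exactly. Their poses are not given: they have to be found in the camera images.
- selector (a joint): The larger dial on the wooden-topped shop radio (fixed). Rad: 0 at the off line, growing clockwise seen from above; a click is 0.436 (25 degrees), stations 1 to 6 at 0.436 .. 2.618, stops at both ends. Let go off the halfway point, it springs to the nearest; 0.1 N m. Starts at station 1, 2 or 3, or stuck between two. Marks lie 42 mm from its axis: a black line (off), then six black dots, 9 mm.
- selector_grip (a point): Point on the larger dial's axis at gripping height, 31 mm above the radio's top, 141 mm above the counter. Black dial: round skirt 52 mm across, 10 mm high, and across it a bar 46 mm long, 15 mm thick, its top 13 mm above this point, the skirt's top 20 mm below. z up, x along the bar to the end with the white pointer line, y across the bar; turns with the dial. Radio 170 x 300 x 110 mm.
- volume_mark (a point): Point on the white tick of the small round volume knob (black, 28 mm across, 18 mm high) on the same radio: on its top face, 12 mm from its axis; x points from axis to tick, z up. Its axis is 120 mm to the right of the larger dial's, as seen from the robot. It turns easily; leave it.
- vase: White ceramic bud vase, loose, 115 mm high, 80 mm across at its widest, narrow neck, 0.3 kg, standing on the counter left or right of the radio. Origin at the centre of its underside, z up. Leave it where it stands.
Things that resemble listed ones, but are neither listed nor needed, are in the scene too. Several things have the shape of the vase; the one meant has the colours described above.

How it is judged (in metres and radians):
At the end, for the whole second after the job is handed in: The larger dial rests at station four (1.745 rad, within 10 degrees), let go and still; the volume knob's tick is within 6 mm of where it was; the vase stands upright within 30 mm of its start (value of joint selector between 1.57 and 1.92 rad and velocity of joint selector between -0.1 and 0.1 rad/s and distance of volume_mark from where it was at the start of the episode below 0.006 m and distance of vase from where it was at the start of the episode below 0.03 m and angle between vase's own z axis and vertical below 0.2 rad); the robot touches nothing.
It fails at once if the volume knob is turned (its tick moves more than 6 mm) (distance of volume_mark from where it was at the start of the episode above 0.006 m).
It fails at once if the vase is pushed more than 30 mm or tipped (distance of vase from where it was at the start of the episode above 0.03 m or angle between vase's own z axis and vertical above 0.2 rad).
It also fails if it takes over 32 s, if anything falls off the work surface, if the arm or the gripper's body presses on something with over 40 N, if the wrist force passes 120 N, or if a joint passes its speed limit or range.

### The arm

A 6-joint arm with a two-finger parallel gripper is mounted at the origin on the work surface. World frame = base frame: x ahead of the robot, y to its left, z up, the work surface at z = 0. Lengths are in m, angles in degrees, forces in N, time in s.
With the tool pointing down it reaches from about 0.4 to 0.825 m from the base axis. Payload 7 kg.
Tool frame: the origin (TCP) lies on the centre line of the jaws, within the pads' length; the fingertips stand 14 mm ahead of it and the grasp point (between the pads) lies 5 mm behind it; z points along the fingers, y is the line along which they close (so a half turn about z gives the same grasp; the last joint's range is limited). The gripper opens to 88 mm and grips with 3 to 60 N. Pads are 19 mm wide; open, the fingers measure 130 mm over their backs; the gripper's body (78 mm by 193 mm) begins 47 mm behind the grasp point.
Start: joints at [85.606, 20.546, 0.682, 0, -70.136, -16.507], TCP at [0.241, 0.631, 0.241] pointing down, gripper open.
Joint ranges: [-176.03, 176.03], [-82.01, 121.73], [-58.28, 71.71], [-173.87, 95.51], [-174.79, -0.11], [-173.66, 173.66]. Speed limits (degrees/s): [136.94, 136.94, 172.46, 180, 180, 180].

### API

Orientations are given as [roll, pitch, yaw] about the fixed x, y, z axes, in that order (R = Rz(yaw) Ry(pitch) Rx(roll)).
In Python, from plant import r gives the robot as it stands.
- The arm moves only by the tool send_rows, never from a script. Its argument "steps" is a list of rows, each an object with "dp": the shift along the tool's x, y, z in mm, a list of three; "roll": the turn about the tool's z in rad; "jaw": the opening in per cent of the stroke, from 0 (shut) to 100 (fully open). In form: [{"dp": [tx, ty, tz], "roll": roll, "jaw": jaw}, ...]. A call has 1 to 5 rows; each row is the pose to reach, as a shift and turn from the pose commanded when the call began, along the tool's axes at that moment; what a row does not reach only later rows make up. A row lasts 1/8 s, in which the tool goes at most 62.5 mm and 10.7 degrees, less where a joint would pass 70% of its speed; a pose out of reach is approached as far as the arm can. A call with a gripper value outside its range is refused whole. The fingers move at their own pace and stop on an object; "newtons" is the grip in N (left out, the last holds). Time passes only in rows, so rows that repeat a pose let the fingers close. It gives the time, the measured TCP pose, the force, the opening and the grip force at its end, in the units of the state.
- r.get_state(): the state, without advancing time (a new reading comes with each control period).
- r.capture(name): name is "scene" or "top" or "wrist"; returns a dict with "image" (400x640x3 uint8, blue, green, red), "K" (3x3 intrinsics, pixels), "rvec" (rotation vector, rad) and "tvec" (3), from world to camera coordinates, as OpenCV has them. Camera axes: x right, y down, z forward; pixel columns grow to the right and rows downward; lengths in m; the calibration is good to about 2 mm. A picture is of the moment at which its call begins. There is no depth.
- r.close_job(): hands the job in; it is judged then, once.
The state is a dict: "time_s": time; "joints": joint angles; "qd": joint speeds; "joint_torque": joint torques, N m; "tcp_pos": TCP position; "eef_rot": TCP orientation; "contact_force": force on the tool from outside, world axes, zero at the start; "moment": the same for the moment, N m; "gripper_width": finger opening in m; "gripper_force": force on a finger pad.
Only numpy, scipy, OpenCV 4.12 (cv2) and the standard library are available. Lean on these libraries where they do the work, as an engineer would, in place of code of your own. Each camera call takes 0.05 s, during which the arm holds its last target. There are 200 camera calls.

## Working session

There is one attempt and no reset: what is moved stays moved. The work goes in short steps, Python scripts to look and compute and a tool call to move; the robot and the scene stay as the last step left them, time stands still between calls to the robot, and variables do not carry over. Pictures are saved under pics/ and viewed, at most 10 in all, crops included, and the job is handed in when it is done.

Besides the shell and the picture viewer there is one more tool, called after "Request:" by a JSON object that holds its "op" and its "data", one argument or row to a line. send_rows: Moves the arm, as the interface text tells. Its arguments: {"type":"object","properties":{"steps":{"type":"array","items":{"type":"object","properties":{"dp":{"type":"array","items":{"type":"number"}},"roll":{"type":"number"},"jaw":{"type":"number"}}}},"newtons":{"type":"number"}},"required":["steps"]}

```bash
mkdir -p pics; ls
cat > h.py <<'E'
import numpy as np, cv2
from plant import r
def ray(c,uv,z):
    R=cv2.Rodrigues(np.array(c["rvec"],float))[0]; t=np.array(c["tvec"],float).ravel()
    d=R.T@np.linalg.inv(np.array(c["K"],float))@np.array([uv[0],uv[1],1.]); o=-R.T@t
    return o+d*(z-o[2])/d[2]
def proj(c,P):
    return cv2.projectPoints(np.array([P],float),np.array(c["rvec"],float),np.array(c["tvec"],float),np.array(c["K"],float),None)[0].ravel()
E
python3 - <<'E'
from h import *
import pickle
s=r.get_state(); print(s)
cs={n:r.capture(n) for n in("top","scene")}
pickle.dump(cs,open("c0.pkl","wb"))
for n in cs: cv2.imwrite(f"pics/{n}0.png",cs[n]["image"])
E
```

```text
pics
{'time_s': 0.0, 'joints': array([ 8.56070474e+01,  2.05909069e+01,  6.33018393e-01, -2.09867652e-02,
       -7.01344946e+01, -1.65064544e+01]), 'qd': array([ 0.01406381,  0.02733237, -0.03896554,  0.03920907,  0.10221683,
        0.00485655]), 'joint_torque': array([-6.50894999e-04, -5.82721961e+01,  2.93045551e+01,  6.99691460e+00,
        6.80463592e-03, -1.75280138e-04]), 'tcp_pos': array([0.24064831, 0.63014399, 0.23962016]), 'eef_rot': array([ 1.79905818e+02, -7.33512708e-03, -2.09065485e+01]), 'contact_force': array([-0.41769925, -0.43655539,  1.27552594]), 'moment': array([-0.03419552,  0.00669881, -0.04437948]), 'gripper_force': 0.0, 'gripper_width': 0.08771282151402121}
```

View pics/top0.png

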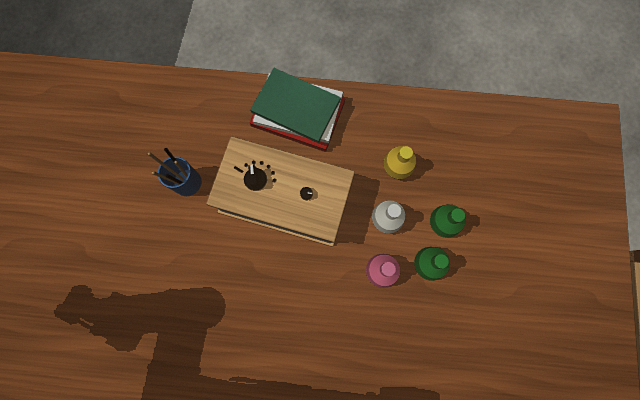

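View pics/scene0.png

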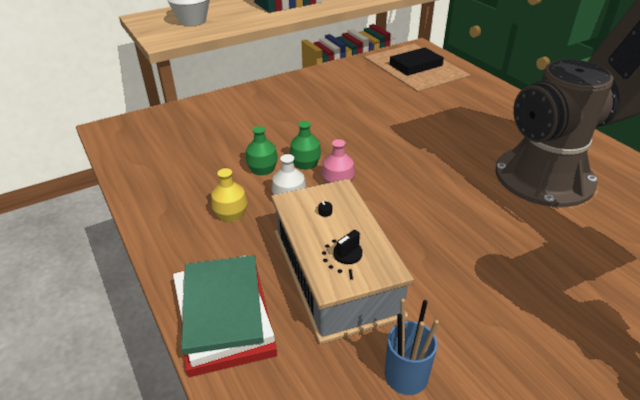

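The top view shows the dial at about (255,178), volume knob (306,193) and white vase (389,216). The off line is near (238,169) and the dots run clockwise from there. I'll zoom in and compute positions.

Run:
```python
from h import *
import pickle
cs=pickle.load(open("c0.pkl","rb")); c=cs["top"]; im=c["image"]
cv2.imwrite("pics/topz.png",cv2.resize(im[145:220,215:325],None,fx=7,fy=7,interpolation=cv2.INTER_CUBIC))
m=(im.max(2)<50).astype(np.uint8)*255
m[:, :225]=0;m[:,320:]=0;m[:150]=0;m[210:]=0
n,l,st,ce=cv2.connectedComponentsWithStats(m,connectivity=4)
for i in range(1,n):
    if st[i,4]>3: print(st[i],ce[i].round(1),ray(c,ce[i],.11).round(4),ray(c,ce[i],.128).round(4))
for uv in((232,138),(354,169),(207,205),(333,242)): print("corner",ray(c,uv,.11).round(3))
print("vase",ray(c,(389,217),.04),ray(c,(395,211),.115)); 
R=cv2.Rodrigues(c["rvec"])[0]; print("cam",-R.T@c["tvec"].ravel())
```

```text
[252 161   3   3   8] [253.1 161.9] [0.6632 0.0825 0.11  ] [0.6576 0.0788 0.128 ]
[260 161   3   4   8] [261.  162.5] [0.6634 0.0644 0.11  ] [0.6578 0.061  0.128 ]
[245 164   3   3   6] [245.7 164.8] [0.6546 0.0986 0.11  ] [0.6492 0.0945 0.128 ]
[244 165  23  25 388] [255.  178.8] [0.6236 0.0731 0.11  ] [0.6189 0.0695 0.128 ]
[267 165   3   3   8] [267.9 165.9] [0.6568 0.0478 0.11  ] [0.6514 0.0447 0.128 ]
[234 167   9   5  17] [238. 169.] [0.6431 0.1146 0.11  ] [0.6379 0.1102 0.128 ]
[271 171   3   3   7] [272.3 172. ] [0.6433 0.036  0.11  ] [0.6382 0.0332 0.128 ]
[273 179   3   3   8] [273.9 179.9] [0.6252 0.0302 0.11  ] [0.6204 0.0275 0.128 ]
[300 187  12  13 109] [305.5 192.9] [ 0.6015 -0.0443  0.11  ] [ 0.5973 -0.0454  0.128 ]
corner [0.716 0.139 0.11 ]
corner [ 0.668 -0.149  0.11 ]
corner [0.554 0.172 0.11 ]
corner [ 0.497 -0.115  0.11 ]
vase [ 0.57754035 -0.24581479  0.04      ] [ 0.57777408 -0.24642309  0.115     ]
cam [ 0.39794862 -0.09841179  0.9687393 ]
```

View pics/topz.png

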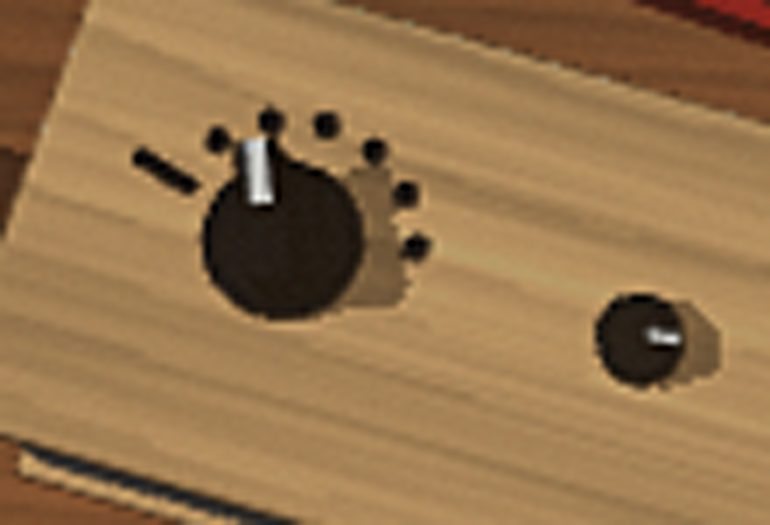

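Run:
```python
from h import *
import pickle
from scipy.optimize import least_squares
cs=pickle.load(open("c0.pkl","rb")); c=cs["top"]
D=np.array([ray(c,uv,.11)[:2] for uv in((245.7,164.8),(253.1,161.9),(261,162.5),(267.9,165.9),(272.3,172),(273.9,179.9))])
q=least_squares(lambda p:np.r_[np.hypot(*(D-p).T)-.042],[.622,.073]); a=q.x
print("axis",a,q.fun.round(4))
print("dots yaw",[round(np.degrees(np.arctan2(*(d-a)[::-1])),1) for d in D])
for uv in((215+254/7,145+140/7),(215+263/7,145+200/7)):
    P=ray(c,uv,.154)[:2]; print("ptr",P,np.degrees(np.arctan2(*(P-a)[::-1])),np.hypot(*(P-a)))
P1=ray(c,(215+254/7,145+140/7),.154)[:2];P2=ray(c,(215+263/7,145+200/7),.154)[:2];print(np.degrees(np.arctan2(*(P1-P2)[::-1])))
s=cs["scene"]
print("scene proj axis .154",proj(s,[*a,.154]),"vol",proj(s,[.5973,-.0454,.128]))
# triangulate pencil tips: top (152,154),(166,150) ; scene (405,301),(425,303),(437,321)
Pm=lambda c:np.array(c["K"])@np.c_[cv2.Rodrigues(c["rvec"])[0],c["tvec"].ravel()]
for u,v in(((149,154),(425,303)),((166,150),(425,303)),((149,154),(403,301)),((166,150),(403,301)),((154,173),(403,301)),((154,173),(437,321)),((149,154),(437,321))):
    X=cv2.triangulatePoints(Pm(c),Pm(s),np.float64(u),np.float64(v)).ravel();X=X[:3]/X[3];print(u,v,X.round(3),np.abs(proj(c,X)-u).max().round(1),np.abs(proj(s,X)-v).max().round(1))
```

```text
axis [0.62223557 0.07208214] [-0.0002  0.0002 -0.0002  0.0003 -0.0002  0.    ]
dots yaw [np.float64(39.2), np.float64(14.4), np.float64(-10.5), np.float64(-35.2), np.float64(-59.7), np.float64(-86.1)]
ptr [0.642172   0.07632434] 12.012604090144825 0.02038277786577231
ptr [0.62325754 0.07104824] -45.33234480659526 0.0014537415753303317
15.586192209911905
scene proj axis .154 [347.35428287 237.36183324] vol [325.06030311 206.43416075]
(149, 154) (425, 303) [0.63  0.279 0.201] 0.8 0.9
(166, 150) (425, 303) [0.631 0.265 0.189] 8.1 9.1
(149, 154) (403, 301) [0.645 0.268 0.203] 5.9 7.2
(166, 150) (403, 301) [0.646 0.252 0.188] 0.8 1.0
(154, 173) (403, 301) [0.624 0.256 0.177] 10.4 12.2
(154, 173) (437, 321) [0.604 0.285 0.151] 0.5 0.6
(149, 154) (437, 321) [0.628 0.297 0.18 ] 4.8 5.6
```

Axis is at (0.622, 0.072), with a fit residual of 0.3 mm or less. The bar's yaw is about 14°, so it's at station 2; station 4 is at yaw -35°. I'll move above the dial now.

Request:
{"op": "send_rows", "data": {
  "steps": [
    {"dp": [37, 26, 0], "roll": 0, "jaw": 100},
    {"dp": [74, 51, 0], "roll": 0, "jaw": 100},
    {"dp": [111, 77, 0], "roll": 0, "jaw": 100},
    {"dp": [148, 103, 0], "roll": 0, "jaw": 100},
    {"dp": [185, 128, 0], "roll": 0, "jaw": 100}
  ]
}}

```text
time_s: 0.72
tcp_pos: [0.3685, 0.4435, 0.2403]
eef_rot: [180.0, 0.0, -20.9]
contact_force: [-0.1, 0.3, -0.2]
gripper_width: 0.0876
gripper_force: 0.0
```

Request:
{"op": "send_rows", "data": {
  "steps": [
    {"dp": [37, 26, 0], "roll": 0, "jaw": 100},
    {"dp": [74, 51, 0], "roll": 0, "jaw": 100},
    {"dp": [111, 77, 0], "roll": 0, "jaw": 100},
    {"dp": [148, 103, 0], "roll": 0, "jaw": 100},
    {"dp": [185, 128, 0], "roll": 0, "jaw": 100}
  ]
}}

```text
time_s: 1.35
tcp_pos: [0.4956, 0.258, 0.2404]
eef_rot: [180.0, 0.0, -20.9]
contact_force: [0.7, 0.2, 0.3]
gripper_width: 0.0875
gripper_force: 0.0
```

Request:
{"op": "send_rows", "data": {
  "steps": [
    {"dp": [37, 26, 0], "roll": -0.12, "jaw": 80},
    {"dp": [74, 51, 0], "roll": -0.24, "jaw": 70},
    {"dp": [111, 77, 0], "roll": -0.36, "jaw": 60},
    {"dp": [148, 103, 0], "roll": -0.49, "jaw": 60},
    {"dp": [185, 128, 0], "roll": -0.616, "jaw": 60}
  ]
}}

```text
time_s: 1.98
tcp_pos: [0.6228, 0.0725, 0.2402]
eef_rot: [-180.0, 0.0, 14.6]
contact_force: [0.3, 1.7, -0.2]
gripper_width: 0.0529
gripper_force: 0.0
```

Request:
{"op": "send_rows", "data": {
  "steps": [
    {"dp": [0, 0, 0], "roll": 0, "jaw": 60},
    {"dp": [0, 0, 0], "roll": 0, "jaw": 60}
  ]
}}

```text
time_s: 2.22
tcp_pos: [0.622, 0.0737, 0.24]
eef_rot: [-180.0, 0.1, 14.3]
contact_force: [-0.6, 0.4, -0.5]
gripper_width: 0.0528
gripper_force: 0.0
```

Run:
```python
from h import *
c=r.capture("wrist"); cv2.imwrite("pics/w1.png",c["image"]); s=r.get_state()
print(s["time_s"],s["tcp_pos"],s["eef_rot"],s["joints"],s["gripper_width"])
a=[.6222,.0721]
print(proj(c,[*a,.154]),proj(c,[*a,.11]),[proj(c,[a[0]+.042*np.cos(t),a[1]+.042*np.sin(t),.11]).round(0) for t in np.radians([39.5,-35.3])])
```

```text
2.275 [0.62188795 0.07416262 0.24027246] [-1.79992052e+02  3.25648695e-02  1.43468437e+01] [ 2.46254354e+01  1.60357351e+01 -5.82635394e+00 -1.46843327e-02
 -6.81685357e+01  7.97268705e+01] 0.05275091238915809
[326.45187733 208.5081687 ] [326.11492652 194.03426578] [array([308., 156.]), array([359., 167.])]
```

View pics/w1.png

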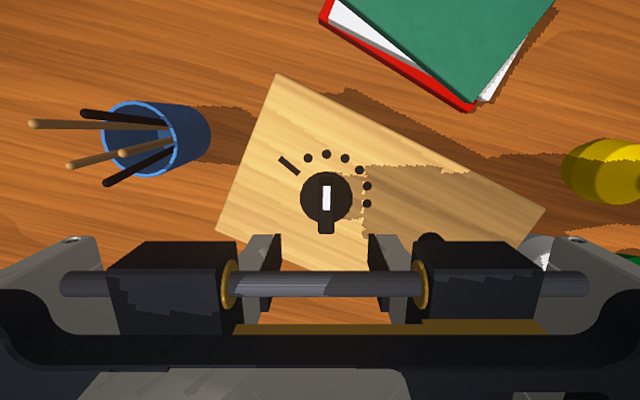

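The wrist view shows the bar vertical, centred near (326,208), exactly where the projected axis falls. The pointer is at the second dot. I'll shift 2 mm, go down and grip.

Request:
{"op": "send_rows", "data": {
  "steps": [
    {"dp": [0, 2, 25], "roll": 0, "jaw": 60},
    {"dp": [0, 2, 50], "roll": 0, "jaw": 60},
    {"dp": [0, 2, 75], "roll": 0, "jaw": 60},
    {"dp": [0, 2, 92], "roll": 0, "jaw": 60},
    {"dp": [0, 2, 100], "roll": 0, "jaw": 60}
  ]
}}

```text
time_s: 2.9
tcp_pos: [0.6223, 0.0725, 0.1399]
eef_rot: [180.0, 0.0, 14.4]
contact_force: [0.1, -0.5, -0.1]
gripper_width: 0.0527
gripper_force: 0.0
```

Request:
{"op": "send_rows", "data": {
  "steps": [
    {"dp": [0, 0, 0], "roll": 0, "jaw": 40},
    {"dp": [0, 0, 0], "roll": 0, "jaw": 25},
    {"dp": [0, 0, 0], "roll": 0, "jaw": 12},
    {"dp": [0, 0, 0], "roll": 0, "jaw": 12},
    {"dp": [0, 0, 0], "roll": 0, "jaw": 12}
  ],
  "newtons": 15
}}

```text
time_s: 3.52
tcp_pos: [0.6229, 0.0722, 0.141]
eef_rot: [-180.0, -0.0, 14.4]
contact_force: [-1.4, 1.6, 2.9]
gripper_width: 0.015
gripper_force: 15.0
```

Request:
{"op": "send_rows", "data": {
  "steps": [
    {"dp": [0, 0, 0], "roll": 0.1, "jaw": 5},
    {"dp": [0, 0, 0], "roll": 0.2, "jaw": 5},
    {"dp": [0, 0, 0], "roll": 0.3, "jaw": 5},
    {"dp": [0, 0, 0], "roll": 0.4, "jaw": 5},
    {"dp": [0, 0, 0], "roll": 0.44, "jaw": 5}
  ],
  "newtons": 30
}}

```text
time_s: 4.15
tcp_pos: [0.6229, 0.0715, 0.141]
eef_rot: [180.0, -0.0, -10.9]
contact_force: [-1.7, -1.2, 3.0]
gripper_width: 0.0149
gripper_force: 30.0
```

Request:
{"op": "send_rows", "data": {
  "steps": [
    {"dp": [0, 0, 0], "roll": 0.1, "jaw": 5},
    {"dp": [0, 0, 0], "roll": 0.2, "jaw": 5},
    {"dp": [0, 0, 0], "roll": 0.3, "jaw": 5},
    {"dp": [0, 0, 0], "roll": 0.4, "jaw": 5},
    {"dp": [0, 0, 0], "roll": 0.44, "jaw": 5}
  ]
}}

```text
time_s: 4.78
tcp_pos: [0.6226, 0.0708, 0.141]
eef_rot: [179.9, -0.0, -36.2]
contact_force: [-1.1, -2.5, 3.1]
gripper_width: 0.0147
gripper_force: 30.0
```

Request:
{"op": "send_rows", "data": {
  "steps": [
    {"dp": [0, 0, 0], "roll": 0, "jaw": 5},
    {"dp": [0, 0, 0], "roll": 0, "jaw": 5}
  ]
}}

```text
time_s: 5.03
tcp_pos: [0.6226, 0.0709, 0.141]
eef_rot: [179.9, -0.0, -36.0]
contact_force: [-1.1, -5.3, 4.8]
gripper_width: 0.0152
gripper_force: 30.0
```

Now I'll open the jaw, let the dial settle and lift off.

Request:
{"op": "send_rows", "data": {
  "steps": [
    {"dp": [0, 0, 0], "roll": 0, "jaw": 30},
    {"dp": [0, 0, 0], "roll": 0, "jaw": 50},
    {"dp": [0, 0, 0], "roll": 0, "jaw": 55},
    {"dp": [0, 0, 0], "roll": 0, "jaw": 55}
  ]
}}

```text
time_s: 5.52
tcp_pos: [0.6228, 0.0721, 0.1404]
eef_rot: [180.0, 0.0, -36.0]
contact_force: [-0.2, 0.2, 0.1]
gripper_width: 0.0462
gripper_force: 0.0
```

Request:
{"op": "send_rows", "data": {
  "steps": [
    {"dp": [0, 0, -15], "roll": 0, "jaw": 55},
    {"dp": [0, 0, -40], "roll": 0, "jaw": 55},
    {"dp": [0, 0, -70], "roll": 0, "jaw": 55},
    {"dp": [0, 0, -100], "roll": 0, "jaw": 55},
    {"dp": [0, 0, -100], "roll": 0, "jaw": 55}
  ]
}}

```text
time_s: 6.15
tcp_pos: [0.6244, 0.0722, 0.2448]
eef_rot: [-179.7, -0.2, -36.0]
contact_force: [-0.0, 0.4, -0.3]
gripper_width: 0.048
gripper_force: 0.0
```

Run:
```python
from h import *
c=r.capture("wrist"); s=r.get_state()
cv2.imwrite("pics/w2.png",c["image"])
print(s["time_s"],s["tcp_pos"],s["eef_rot"],s["gripper_width"],s["contact_force"])
```

```text
6.2 [0.62344105 0.07213171 0.24281471] [-1.79826179e+02 -1.07437803e-01 -3.60231193e+01] 0.04833724308632101 [-0.69368169 -0.24396406 -1.31405278]
```

View pics/w2.png

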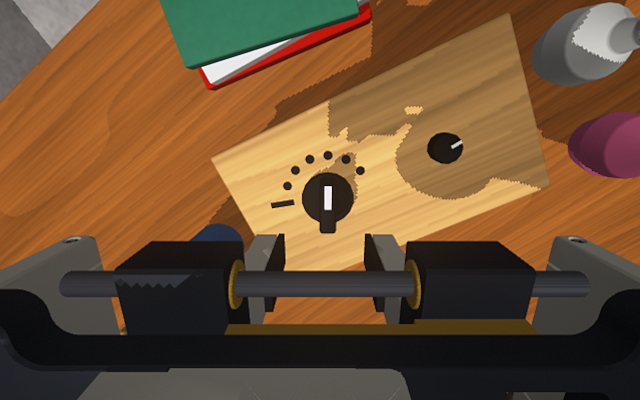

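The wrist view shows the line at (283,204) and dots 1 to 4 at (287,186), (295,170), (309,159) and (328,155). The pointer at (327,187–210) aims at the fourth dot, the vase is upright, and the gripper is clear.

```bash
python3 -c "
from plant import r
print(r.close_job())"
```

```text
the job is handed in; nothing more can be done
None
```

I turned the dial from station two to station four and let go. The last wrist picture shows its pointer at the fourth dot, the vase upright and the gripper clear. I handed the job in at about 6.2 s; no verdict came back.

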